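# Hang and lock the toner filter in the bench vacuum

### The job

Pick up the toner filter cartridge that has two side lugs, hang it by its lugs on the bayonet hooks of the bench vacuum's open collar, and twist it clockwise (seen from above) until the lugs drop fully home into the locking notches. The collar was clamped by hand and is not square to the vacuum, so feel gently for its gaps and notches and force nothing. Let go at the end, and leave the lugless spent cartridge, the screwdriver and the power adapter where they are.

Things in the scene. Friction and masses are not known exactly. Their poses are not given: they have to be found in the camera images.
- filter: Filter cartridge to fit: white ribbed round body 58 mm across, grey cap (60 mm across, top 66 mm up), grip bar on the cap, two side lugs. Foot tapered to 48 mm over its last 8 mm. Origin: centre of the underside, z up, x along the grip bar and lugs. 0.18 to 0.35 kg. Stands upright on the bench. A half turn about z makes no difference.
- filter_grip (a point): Grip point on the filter's axis, 92 mm above its underside. The flat grey grip bar is 50 mm long (x), 14 mm thick (y), and reaches from 66 to 106 mm above the underside.
- filter_lugs (a point): On the filter's axis at the height of the lugs' undersides, 50 mm above the filter's underside. The two lugs stick out at +x and -x to 43 mm from the axis; each is 10 mm wide (y) and 8 mm high.
- vacuum: Bench toner vacuum, fixed: round grey can 156 mm across, black motor block 60 mm high on its +x side, bayonet collar on top, mouth up. Origin: centre of the underside, z is the bore's axis. Filter origin above this origin: 51 mm with lugs on top of the hooks, 35 mm on the ledge, 29 mm locked. Over 60 N between filter and vacuum breaks the hooks.
- collar_top (a point): On the bore's axis, level with the flat top of collar and hooks (101 mm up). Bore 64 mm across. Two entry gaps 15 mm wide, across from each other, open to above, nominally at +x and -x. The collar was clamped by hand: gaps and notches together stand up to 0.5 rad either way from that. The measured poses do not show it; see it from above or feel for it.
- collar_ledge (a point): On the bore's axis, level with the ledge (85 mm up) to which the gaps lead straight down. On it the lugs slide clockwise seen from above, under the hooks (underside 95.5 mm up); a wall stops them counter-clockwise. The lug track reaches 47 mm from the axis. All rigid, no springs: touch down at 15 mm/s or less, with a force stop.
- collar_notch (a point): On the bore's axis, level with the floor of the two locking notches (79 mm up, 6 mm below the ledge). The notches are 15 mm wide and lie 60 degrees clockwise of the gaps, under the hooks, with a solid stop right behind them.
- spent: The spent cartridge, of the plain kind: same body, cap and grip bar as the filter but no lugs. Upright on the bench; origin: centre of its underside. Leave it.
- screwdriver: A screwdriver lying on the bench. Leave it.
- adapter: A black plug-in power adapter, 60 x 45 x 30 mm. Leave it.
Mind the look-alikes: they are no part of the job. What is shaped like the filter but blue or red is not meant.

How it is judged:
By the outcome, as a careful person would: the job done as asked, in the order asked, and still so for the second after the job is handed in, with the robot touching nothing.
It also fails if it takes over 67 s, if anything falls off the work surface, if the arm or the gripper's body presses on something with over 40 N, if the wrist force passes 120 N, or if a joint passes its speed limit or range.

### The arm

A 6-joint arm with a two-finger parallel gripper is mounted at the origin on the work surface. World frame = base frame: x ahead of the robot, y to its left, z up, the work surface at z = 0. Lengths are in m, angles in rad, forces in N, time in s.
With the tool pointing down it reaches from about 0.275 to 0.725 m from the base axis. Payload 5.6 kg.
Tool frame: the origin (TCP) lies on the front face of the gripper's body, between the roots of the fingers; the fingertips stand 73 mm ahead of it and the grasp point (between the pads) lies 54 mm ahead of it (ctrl.tcp_to_grasp is the distance from the TCP to the grasp point, in m); z points along the fingers, y is the line along which they close (so a half turn about z gives the same grasp; the last joint's range is limited). The gripper opens to 85 mm and grips with 20 to 120 N. Pads are 22 mm wide; open, the fingers measure 114 mm over their backs; the gripper's body (76 mm by 85 mm) begins 54 mm behind the grasp point. The pads swing forward as they close: fully open they stand 13 mm farther back than shut.
Start: joints at [1.483, 0.255, 0.108, 0, -1.424, -0.285], TCP at [0.2, 0.512, 0.304] pointing down, gripper open.
Joint ranges: [-2.95, 2.95], [-1.21, 1.97], [-1.09, 1.5], [-2.87, 1.71], [-2.94, -0.07], [-3.05, 3.05]. Speed limits (rad/s): [2.57, 2.57, 3.14, 3.14, 3.14, 3.14].

### API

Orientations are given as [roll, pitch, yaw] about the fixed x, y, z axes, in that order (R = Rz(yaw) Ry(pitch) Rx(roll)).
In Python, from plant import get_state, optics, ticket, ctrl gives the robot as it stands.
- The arm moves only by the shell command python3 -m crank 'ROWS' [FORCE]. ROWS is JSON, a list that holds one entry, the list of rows, each a list of 7 numbers: the turn, a rotation vector about the tool's x, y, z in units of 5 degrees (1.0 is 5 degrees), then the shift along the tool's x, y, z in units of 25 mm (1.0 is 25 mm), then the opening, from 0 (shut) to 1 (fully open). A call has 1 to 12 rows; each row shifts and turns the commanded pose from where the row before left it, along the tool's axes as they then stand; what a row does not reach is not made up. A row lasts 1/12 s, in which the tool goes at most 41.7 mm and 7.16 degrees, less where a joint would pass 70% of its speed; a pose out of reach is approached as far as the arm can. A call is refused whole if a number of a shift passes 1 or a number of a turn 1, either way. A call with a gripper value outside its range is refused whole. The fingers move at their own pace and stop on an object; FORCE is the grip in N (left out, the last holds). Time passes only in rows, so rows that do not move let the fingers close. It gives the time, the measured TCP pose, the force, the opening and the grip force at its end, in the units of the state.
- get_state(): the state, without advancing time (a new reading comes with each control period).
- optics.camera(name): name is "scene" or "top"; returns the picture (384x512x3 uint8, red, green, blue); there is no depth.
- optics.get_calibration(name): a dict with "K" (3x3 intrinsics, pixels), "rvec" (rotation vector, rad) and "tvec" (3), from world to camera coordinates, as OpenCV has them. Camera axes: x right, y down, z forward; pixel columns grow to the right and rows downward; lengths in m; the calibration is good to about 2 mm. A picture is of the moment at which its call begins. get_calibration takes no time and is no camera call.
- ticket.close_job(): hands the job in; it is judged then, once.
The state is a dict: "clock": time; "joint_positions": joint angles; "joint_velocities": joint speeds; "tau": joint torques, N m; "tool_pos": TCP position; "tcp_rot": TCP orientation; "wrist_force": force on the tool from outside, world axes, zero at the start; "ft_torque": the same for the moment, N m; "width": opening from 0.0 (shut) to 1.0 (fully open); "gripper_force": force on a finger pad.
Only numpy, scipy, OpenCV 4.12 (cv2) and the standard library are available. Lean on these libraries where they do the work, as an engineer would, in place of code of your own. Each camera call takes 0.05 s, during which the arm holds its last target. There are 200 camera calls.

## Working session

There is one attempt and no reset: what is moved stays moved. The work goes in short steps, Python scripts to look and compute and a shell command to move; the robot and the scene stay as the last step left them, time stands still between calls to the robot, and variables do not carry over. Pictures are saved under pics/ and viewed, at most 10 in all, crops included, and the job is handed in when it is done.

```bash
ls; mkdir -p pics; python3 - <<'E'
from plant import get_state, optics, ctrl
import cv2
for n in ("scene","top"):
    cv2.imwrite(f"pics/{n}0.png", cv2.resize(optics.camera(n)[:,:,::-1],(800,600),interpolation=cv2.INTER_CUBIC))
    print(optics.get_calibration(n))
print(get_state()); print(ctrl.tcp_to_grasp)
E
```

```text
pics
{'K': array([[410.75083882,   0.        , 257.85460301],
       [  0.        , 410.75083882, 183.8597347 ],
       [  0.        ,   0.        ,   1.        ]]), 'rvec': array([ 1.43524965,  1.84238006, -0.98806441]), 'tvec': array([ 0.10628313, -0.1830903 ,  1.48958696])}
{'K': array([[425.40752481,   0.        , 250.4500765 ],
       [  0.        , 425.40752481, 183.31698814],
       [  0.        ,   0.        ,   1.        ]]), 'rvec': array([ 2.15389187, -2.20881369,  0.08486616]), 'tvec': array([0.03629111, 0.5271096 , 1.0868013 ])}
{'clock': 0.1, 'joint_positions': array([ 1.48263100e+00,  2.55702791e-01,  1.07153755e-01, -3.78946116e-04,
       -1.42387809e+00, -2.84629661e-01]), 'joint_velocities': array([ 0.00105957, -0.00167041,  0.00278521,  0.00268292, -0.00091618,
       -0.00140707]), 'tau': array([-2.71724210e-03, -3.87605846e+01,  2.38472182e+01,  5.37786886e+00,
       -3.84092767e-03,  3.14918779e-06]), 'tool_pos': array([0.20014828, 0.51196865, 0.30309266]), 'tcp_rot': array([ 3.13992222e+00, -9.82405541e-05, -3.72850683e-01]), 'wrist_force': array([ 0.36977701,  0.37785533, -0.37001705]), 'ft_torque': array([0.03046533, 0.02339811, 0.04692712]), 'gripper_force': 0.0, 'width': 1.0018898536839425}
0.0539
```

View pics/scene0.png

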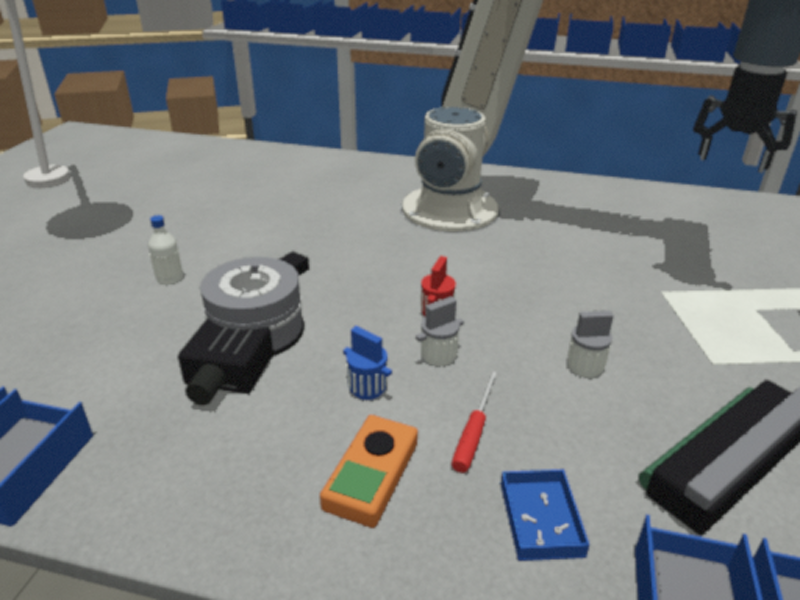

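View pics/top0.png

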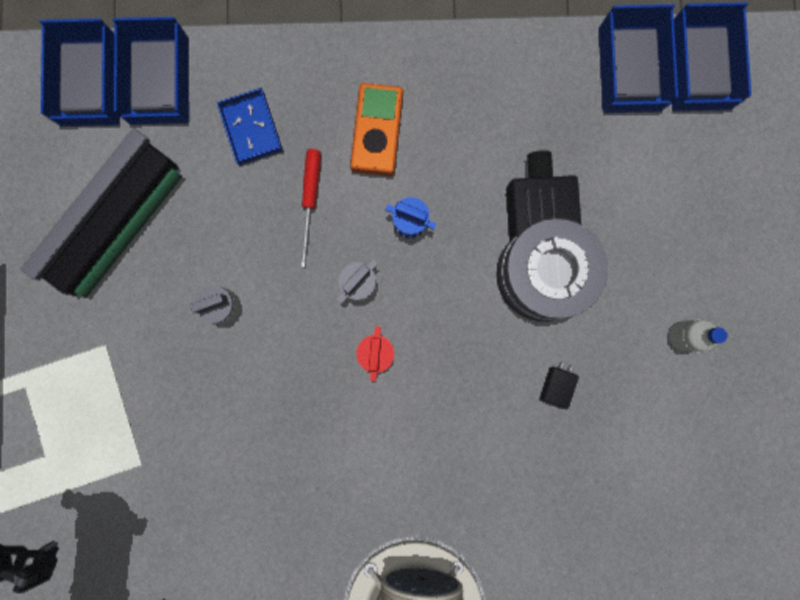

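The scene shows two grey-capped cartridges. In the top view one is at (358,281) with lugs sticking out, and the other at (212,304) has none. The blue (410,217) and red (375,353) ones are decoys, so (358,281) is the filter. The collar is at about (557,267), with the motor block toward the top of the image. I'll enlarge to confirm.

```bash
cat > h.py <<'E'
import numpy as np, cv2
from plant import get_state, optics
def cal(n):
    c=optics.get_calibration(n); return np.array(c["K"]),cv2.Rodrigues(np.array(c["rvec"]))[0],np.array(c["tvec"])
def ray(n,uv,z):
    K,R,t=cal(n); d=R.T@np.linalg.inv(K)@np.array([uv[0],uv[1],1.]); o=-R.T@t
    return o+d*(z-o[2])/d[2]
def proj(n,P):
    K,R,t=cal(n); p=K@(R@np.asarray(P,float)+t); return p[:2]/p[2]
def crop(im,u,v,w,h,s): return cv2.resize(im[v:v+h,u:u+w],None,fx=s,fy=s,interpolation=cv2.INTER_CUBIC)
E
python3 - <<'E'
from h import *
t=np.mean([optics.camera("top").astype(float) for _ in range(4)],0).astype(np.uint8); s=optics.camera("scene")
np.save("t.npy",t);np.save("s.npy",s)
a=crop(t,205,155,50,50,8);b=crop(t,330,145,50,50,8)
c=crop(s,255,180,50,37,8);d=crop(s,125,155,50,37,8)
img=np.vstack([np.hstack([a,b]),np.hstack([c,d])])
cv2.imwrite("pics/crop1.png",cv2.resize(img,(686,596))[:,:,::-1])
E
```

```text
(no output)
```

View pics/crop1.png

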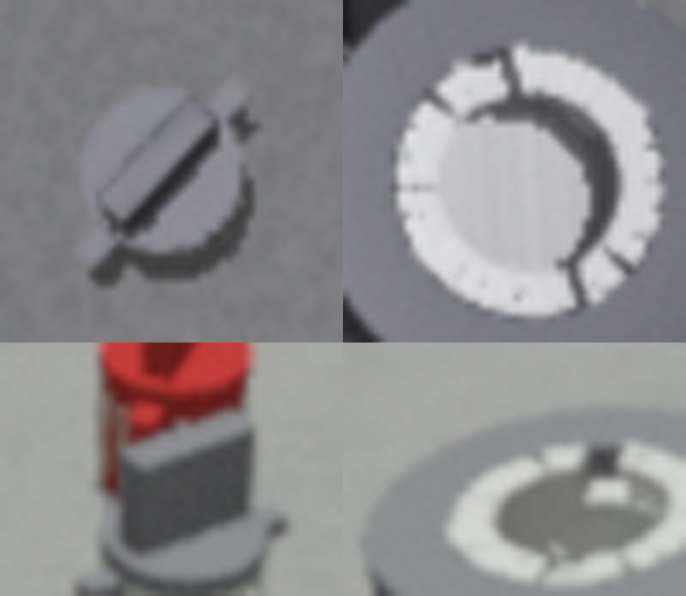

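The crop confirms that the cartridge at top pixel (358,281) has two lugs in line with its grip bar. The collar's two gaps show as dark-edged slots at crop (475,85) and (603,270). Next I'll measure both.

```bash
python3 - <<'E'
from h import *
t=np.load("t.npy"); s=np.load("s.npy")
px=lambda x,y,u0,v0:(u0+x/6.86-.5+0.06, v0+y/6.85-.5+0.06)
# filter: bluish mask
f=t.astype(int); g=(f[:,:,2]-f[:,:,0]); print("b-r table",np.median(g[150:200,180:200]),"cap",g[185:188,215:218].mean())
m=((g>=np.median(g[150:200,180:200])+6)).astype(np.uint8); m[:155]=0;m[205:]=0;m[:,:205]=0;m[:,255:]=0
m=cv2.morphologyEx(m,cv2.MORPH_OPEN,np.ones((7,7),np.uint8))
c=max(cv2.findContours(m,0,1)[0],key=cv2.contourArea); print("cap",cv2.minEnclosingCircle(c),cv2.fitEllipse(c))
print("cap ctr",ray("top",cv2.fitEllipse(c)[0],.066), "eye", ray("top",px(160,172,205,155),.066))
B=[ray("top",px(x,y,205,155),.106)[:2] for x,y in((195,95),(217,125),(123,220),(102,197))]
print("bar",np.mean(B,0)); 
d=(B[0]+B[1]-B[2]-B[3]); print("bar ang",np.arctan2(d[1],d[0]))
L=[ray("top",px(x,y,205,155),.058)[:2] for x,y in((240,88),(84,254))]
d=L[0]-L[1];print("lugs",L,np.mean(L,0),np.linalg.norm(d),np.arctan2(d[1],d[0]))
# collar
w=(t.min(2)>195).astype(np.uint8); w[:,:330]=0;w[:,385:]=0;w[:145]=0;w[198:]=0
c=max(cv2.findContours(w,0,1)[0],key=cv2.contourArea); e=cv2.fitEllipse(cv2.convexHull(c)); C=ray("top",e[0],.101); print("collar",e,C)
for x,y in((435,100),(515,70),(580,285),(627,262)):
    P=ray("top",px(x-343,y,330,145),.101)-C; print("edge",P[:2]*1e3,np.arctan2(P[1],P[0]))
# can: vacuum grey disc & motor direction
v=[ray("top",(p[0]*.64,p[1]*.64),.06)[:2] for p in((508,182),(580,177))]; d=np.mean(v,0)-C[:2]; print("motor dir",v,np.arctan2(d[1],d[0]))
# adjacents
for n,p in(("blue",(410,217)),("red",(375,353)),("spent",(212,304))): print(n,ray("top",np.array(p)*.64,.08))
# check in scene
F=ray("top",cv2.fitEllipse(c)[0],.066)
print("scene proj collar",proj("scene",C))
ws=(s.min(2)>150).astype(np.uint8)
E
```

```text
b-r table 3.0 cap 4.222222222222222
cap ((225.0, 175.0), 8.602425575256348) ((225.24864196777344, 175.1182403564453), (10.934171676635742, 15.872482299804688), 55.88951873779297)
cap ctr [0.54644892 0.0855112  0.066     ] eye [0.53486485 0.07916533 0.066     ]
bar [0.5358619  0.07722358]
bar ang -0.7796036166212053
lugs [array([0.56586674, 0.04952397]), array([0.50610422, 0.10803153])] [0.53598548 0.07877775] 0.0836342757979324 -0.7747876240783383
collar ((349.7301330566406, 181.4512939453125), (11.973689079284668, 27.531997680664062), 122.29718780517578) [ 0.52004468 -0.21659233  0.101     ]
edge [54.5834551  14.02449877] 0.2514966932121611
edge [ 64.56282551 -14.69486782] -0.22379320753321097
edge [-12.27305147 -34.15735495] -1.915740218373664
edge [ -4.57439242 -51.05137777] -1.660161372867535
motor dir [array([ 0.69027584, -0.17090226]), array([ 0.69555499, -0.28829538])] -0.07509674388196808
blue [ 0.63311204 -0.0093897   0.08      ]
red [0.41945337 0.05121166 0.08      ]
spent [0.50261155 0.30585137 0.08      ]
scene proj collar [169.31561551 174.60158648]
```

```bash
python3 - <<'E'
from h import *
t=np.load("t.npy"); s=np.load("s.npy")
px=lambda x,y,u0,v0:(u0+x/6.86-.5+0.06, v0+y/6.85-.5+0.06)
def fit(im,n,box,th):
    u0,v0,u1,v1=box; w=np.zeros(im.shape[:2],np.uint8); w[v0:v1,u0:u1]=(im.min(2)[v0:v1,u0:u1]>th)
    c=np.vstack([k for k in cv2.findContours(w,0,1)[0] if len(k)>4]); h=cv2.convexHull(c)[:,0]
    P=np.array([ray(n,p,.101)[:2] for p in h]); 
    C,r=cv2.fitEllipse(h)[0],0
    A=np.c_[2*P,np.ones(len(P))]; x=np.linalg.lstsq(A,(P**2).sum(1),rcond=None)[0]
    rr=np.hypot(*(P-x[:2]).T); print(n,len(h),x[:2],rr.mean(),rr.std()); return x[:2]
print(t[170:195:4,345:375:4].min(2)); print(s[165:190:4,150:180:5].min(2))
for th in(165,180): C=fit(t,"top",(333,147,380,198),th)
for th in(165,180): fit(s,"scene",(138,166,186,200),th)
for x,y in((435,100),(515,60),(580,295),(627,262)):
    P=ray("top",px(x-343,y,330,145),.101)[:2]-C; print("edge",P*1e3,np.arctan2(P[1],P[0]))
# polar brightness profile of ring
a=np.deg2rad(np.arange(-180,180,4)); g=t.min(2).astype(np.float32)
uv=np.array([[proj("top",[C[0]+r*np.cos(k),C[1]+r*np.sin(k),.101]) for k in a] for r in(.036,.040,.044)],np.float32)
pr=cv2.remap(g,uv[...,0],uv[...,1],1); print(np.c_[np.rad2deg(a),pr.T].astype(int).tolist())
# outer can disc: hough
print("can px eye", ray("top",(555.5*.64,269*.64),.08))
m=(t.max(2)<45).astype(np.uint8); m[:100]=0; m[160:]=0; m[:,:320]=0; m[:,375:]=0
c=max(cv2.findContours(m[:],0,1)[0],key=cv2.contourArea); r=cv2.minAreaRect(c); print("motor",r); 
bp=cv2.boxPoints(r); print([ray("top",p,.06)[:2].round(3) for p in bp])
E
```

```text
[[196 194 192 193 191 101  83 210]
 [195 192 191 194 190 174  94 209]
 [210 193 190 194 189  97 201 201]
 [219 209 189 193 170 160 124 158]
 [193 214 218 216 210 189 189 118]
 [123 119 170 198 161 118 119 118]
 [124 123 119 120 121 119 117 116]]
[[159 148 143 141 142 149]
 [140 143 143 145 144 139]
 [205 174  99 140 206 197]
 [117 114 157 198 132 206]
 [110 115 118 117 140 208]
 [189 140 129 164 198 145]
 [176 186 192 151 139 141]]
top 19 [ 0.54491916 -0.23426513] 0.046772778434483665 0.0007230214804913187
top 23 [ 0.54462908 -0.23452491] 0.046265149450146634 0.00044113641221364236
scene 20 [ 0.54592793 -0.23172908] 0.04807334050648655 0.0009362487601837584
scene 16 [ 0.54583444 -0.23229848] 0.04659269911840844 0.0003714269614682728
edge [29.99905397 31.95707554] 0.8169910033928666
edge [43.54690834  3.0798879 ] 0.07060817963417772
edge [-40.38280576 -16.06274234] -2.763017143827292
edge [-29.15879355 -33.118801  ] -2.2926935904331622
[[-180, 215, 214, 209], [-176, 212, 213, 209], [-172, 211, 211, 207], [-168, 209, 210, 200], [-164, 194, 203, 187], [-160, 141, 125, 119], [-156, 114, 
[... 1375 characters left out ...]
214], [100, 215, 216, 208], [104, 214, 208, 188], [108, 215, 211, 214], [112, 215, 217, 217], [116, 214, 218, 217], [119, 215, 216, 216], [124, 218, 217, 217], [128, 220, 219, 215], [132, 218, 218, 211], [136, 217, 215, 210], [140, 214, 205, 204], [144, 217, 215, 212], [148, 217, 217, 213], [152, 214, 208, 208], [156, 217, 213, 215], [160, 217, 215, 209], [164, 216, 217, 207], [168, 213, 210, 209], [172, 211, 190, 207], [176, 212, 208, 209]]
can px eye [ 0.54427853 -0.23679832  0.08      ]
motor ((346.7234802246094, 124.90586853027344), (51.003173828125, 45.48102569580078), 85.60128784179688)
[array([ 0.73 , -0.165]), array([ 0.736, -0.281]), array([ 0.605, -0.284]), array([ 0.599, -0.17 ])]
```

```bash
python3 - <<'E'
from h import *
t=np.load("t.npy"); s=np.load("s.npy"); C=(.545,-.2335)
def mk(im,n,u,v,w,h,k):
    o=cv2.resize(im[v:v+h,u:u+w],None,fx=k,fy=k,interpolation=cv2.INTER_LANCZOS4).copy()
    for d in range(0,360,10):
        a=np.deg2rad(d); q=[]
        for r in(.050,.056 if d%30 else .062):
            p=proj(n,[C[0]+r*np.cos(a),C[1]+r*np.sin(a),.101]); q.append(tuple(int(x) for x in ((p-[u,v]+.5)*k)))
        cv2.line(o,q[0],q[1],(255,0,0) if d==0 else (255,255,0) if d==30 else (0,0,0),2)
    return o
A=mk(t,"top",328,143,56,56,10)[:560]; B=mk(s,"scene",125,155,74,56,8)
B=cv2.resize(B,(0,0),fx=.4,fy=.4) if 0 else B
cv2.imwrite("pics/colA.png",A[:,:,::-1]); cv2.imwrite("pics/colB.png",B[:,:,::-1])
K,R,T=cal("scene"); print("scene cam",-R.T@T); K,R,T=cal("top"); print("top cam",-R.T@T)
E
```

```text
scene cam [1.33663162 0.21067787 0.65781321]
top cam [0.44159596 0.02386041 1.12459874]
```

View pics/colA.png

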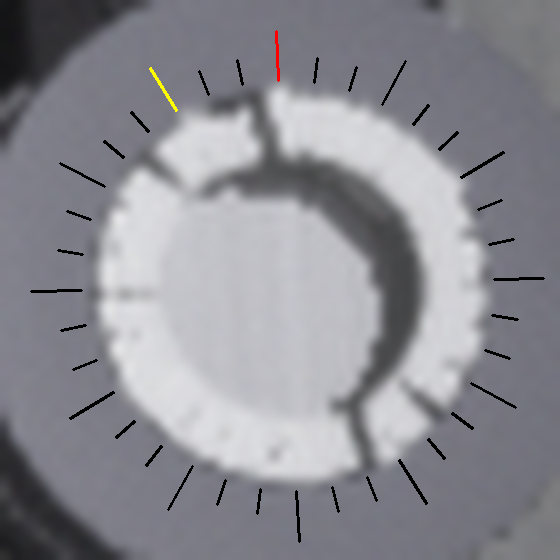

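View pics/colB.png

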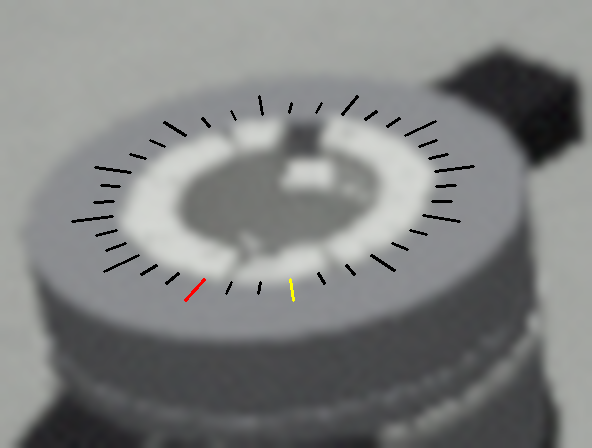

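The enlarged views show the same thing from both cameras. The thick dark lines in the top crop, at (270,120) and (362,435), are the shaded gap walls facing the camera. The thin lines at 46°, 226° and 90° are seams. In the scene crop the open slot is at (303,140), near bearing 196°. So the gap axis is about 15 to 16° from world x, and I'll compute it exactly.

```bash
python3 - <<'E'
from h import *
C=np.array([.5452,-.2332])
A=lambda x,y:ray("top",(328+x/10-.5,143+y/10-.5),.101)[:2]-C
B=lambda x,y:ray("scene",(125+x/8-.5,155+y/8-.5),.101)[:2]-C
def rep(n,p,q,sgn):
    d=q-p; print(n,"dir deg",np.rad2deg(np.arctan2(d[1],d[0]))%180, "p",p*1e3,"q",q*1e3)
    for a in(10,13,16,19,22):
        r=np.deg2rad(a); nrm=np.array([-np.sin(r),np.cos(r)]); print("   a",a,"offset mm",(np.array([p,q])@nrm*1e3).round(1))
rep("gap1 CW wall top (expect -7.5)",A(280,152),A(265,95),-1)
rep("gap2 CCW wall top (expect -7.5)",A(362,402),A(374,466),-1)
rep("scene slot left (expect -7.5)",B(286,152),B(288,123),-1)
rep("scene slot right (expect +7.5)",B(323,150),B(322,122),-1)
for n,P in(("collar",[*C,.101]),): pass
# filter in scene: check bar top
F=(.5357,.0782); s=np.load("s.npy"); print("filter in scene",proj("scene",[*F,.106])/.64,proj("scene",[*F,.066])/.64,proj("scene",[*F,0])/.64)
a=-.777
for sx in(-1,1):
  print("bar end/lug in scene",proj("scene",[F[0]+sx*.025*np.cos(a),F[1]+sx*.025*np.sin(a),.106])/.64,proj("scene",[F[0]+sx*.043*np.cos(a),F[1]+sx*.043*np.sin(a),.054])/.64)
E
```

```text
gap1 CW wall top (expect -7.5) dir deg 12.153830339999137 p [32.21994363  0.12757645] q [46.24098565  3.14720861]
   a 10 offset mm [-5.5 -4.9]
   a 13 offset mm [-7.1 -7.3]
   a 16 offset mm [-8.8 -9.7]
   a 19 offset mm [-10.4 -12.1]
   a 22 offset mm [-12.  -14.4]
gap2 CCW wall top (expect -7.5) dir deg 7.991899758139027 p [-29.02643173 -16.95059496] q [-44.56015304 -19.1314777 ]
   a 10 offset mm [-11.7 -11.1]
   a 13 offset mm [-10.   -8.6]
   a 16 offset mm [-8.3 -6.1]
   a 19 offset mm [-6.6 -3.6]
   a 22 offset mm [-4.8 -1. ]
scene slot left (expect -7.5) dir deg 23.031279340301097 p [-24.16813304  -8.03738932] q [-40.92779914 -15.16224613]
   a 10 offset mm [-3.7 -7.8]
   a 13 offset mm [-2.4 -5.6]
   a 16 offset mm [-1.1 -3.3]
   a 19 offset mm [ 0.3 -1. ]
   a 22 offset mm [1.6 1.3]
scene slot right (expect +7.5) dir deg 25.55516466309851 p [-28.34335029   2.88446232] q [-44.349663    -4.76908295]
   a 10 offset mm [7.8 3. ]
   a 13 offset mm [9.2 5.3]
   a 16 offset mm [10.6  7.6]
   a 19 offset mm [12.   9.9]
   a 22 offset mm [13.3 12.2]
filter in scene [439.42554558 301.38349574] [438.3263053 322.5564078] [436.61362761 355.54498638]
bar end/lug in scene [452.7919014  296.72193902] [460.20811946 320.48547614]
bar end/lug in scene [425.75164237 306.15231053] [414.94290539 337.29322319]
```

```bash
cat > go.py <<'E'
import sys,numpy as np
from scipy.spatial.transform import Rotation as Ro
from plant import get_state
# usage: go.py x y z yaw -> remaining turn/shift in tool units
s=get_state(); p=np.array(s["tool_pos"]); R=Ro.from_euler("xyz",s["tcp_rot"])
x,y,z,w=map(float,sys.argv[1:5]); T=Ro.from_euler("xyz",[np.pi,0,w])
print("t",round(s["clock"],2),"pos",p.round(4),"rot",np.round(s["tcp_rot"],3),"F",np.round(s["wrist_force"],1),"w",round(s["width"],3))
print("turn u",np.round(np.rad2deg((R.inv()*T).as_rotvec())/5,2),"shift u",np.round(R.inv().apply(np.array([x,y,z])-p)/.025,2))
E
python3 -m crank '[[[0,0,0,0.5,0.3,0,1],[0,0,0,0.94,0.56,0,1],[0,0,0,0.94,0.56,0,1],[0,0,0,0.94,0.56,0,1],[0,0,0,0.94,0.56,0,1],[0,0,0,0.94,0.56,0,1],[0,0,0,0.94,0.56,0,1],[0,0,0,0.94,0.56,0,1],[0,0,0,0.94,0.56,0,1],[0,0,0,0.94,0.56,0,1],[0,0,0,0.94,0.56,0,1],[0,0,0,0.94,0.56,0,1]]]' 30
python3 -m crank '[[[0,0,0,0.94,0.56,0,1],[0,0,0,0.94,0.56,0,1],[0,0,0,0.94,0.56,0,1],[0,0,0,0.94,0.56,0,1],[0,0,0,0.94,0.56,0,1],[0,0,0,0.94,0.56,0,1],[0,0,0,0.94,0.56,0,1],[0,0,0,0.94,0.56,0,1],[0,0,0,0.4,0.3,0,1],[0,0,0,0,0,0,1],[0,0,0,0,0,0,1]]]'
python3 go.py .537 .079 .2 -.777
```

```text
clock: 1.35
tool_pos: [0.3945, 0.2613, 0.3041]
tcp_rot: [-3.141, -0.0, -0.373]
wrist_force: [0.3, -0.5, -0.6]
width: 0.999
gripper_force: 0.0
clock: 2.27
tool_pos: [0.5346, 0.0791, 0.3037]
tcp_rot: [3.142, 0.001, -0.374]
wrist_force: [0.2, 0.9, 0.4]
width: 0.998
gripper_force: 0.0
t 2.27 pos [0.5346 0.0791 0.3037] rot [ 3.142e+00  1.000e-03 -3.740e-01] F [0.2 0.9 0.4] w 0.998
turn u [0.   0.01 4.61] shift u [ 0.09 -0.03  4.15]
```

```bash
python3 -m crank '[[[0,0,0.92,0.09,-0.03,0.83,1],[0,0,0.92,0,0,0.83,1],[0,0,0.92,0,0,0.83,1],[0,0,0.92,0,0,0.83,1],[0,0,0.93,0,0,0.83,1],[0,0,0,0,0,0.5,1],[0,0,0,0,0,0.5,1],[0,0,0,0,0,0.5,1],[0,0,0,0,0,0.4,1],[0,0,0,0,0,0.2,1],[0,0,0,0,0,0,1]]]'
python3 go.py .537 .079 .147 -.777
python3 - <<'E'
from h import *
t=optics.camera("top");s=optics.camera("scene")
a=crop(t,195,150,70,70,8);b=crop(s,240,150,70,70,8)
cv2.imwrite("pics/pre.png",cv2.resize(np.hstack([a,b]),(800,400))[:,:,::-1])
E
```

```text
clock: 3.18
tool_pos: [0.5363, 0.0799, 0.1467]
tcp_rot: [3.14, 0.001, -0.774]
wrist_force: [-0.5, 0.6, -0.2]
width: 0.996
gripper_force: 0.0
t 3.18 pos [0.5363 0.0799 0.1467] rot [ 3.14e+00  1.00e-03 -7.74e-01] F [-0.5  0.6 -0.2] w 0.996
turn u [0.02 0.01 0.03] shift u [ 0.05  0.01 -0.01]
```

View pics/pre.png

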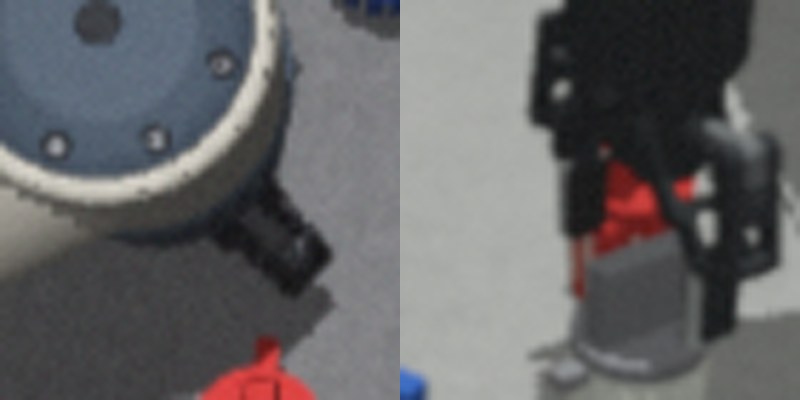

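The scene crop shows the open fingers straddling the bar: one behind at (580,200), the other in front and to the right at (720,310), with nothing else touched. Now I'll close and lift.

```bash
python3 -m crank '[[[0,0,0,0,0,0,0.6],[0,0,0,0,0,0,0.4],[0,0,0,0,0,0,0.2],[0,0,0,0,0,0,0],[0,0,0,0,0,0,0],[0,0,0,0,0,0,0],[0,0,0,0,0,0,0],[0,0,0,0,0,0,0],[0,0,0,0,0,0,0]]]' 50
python3 -m crank '[[[0,0,0,0,0,-0.1,0],[0,0,0,0,0,-0.3,0],[0,0,0,0,0,-0.6,0],[0,0,0,0,0,-0.9,0],[0,0,0,0,0,-0.9,0],[0,0,0,0,0,-0.9,0],[0,0,0,0,0,-0.9,0],[0,0,0,0,0,-0.6,0],[0,0,0,0,0,-0.3,0],[0,0,0,0,0,0,0],[0,0,0,0,0,0,0]]]'
python3 go.py .545 -.233 .28 .25
```

```text
clock: 4.03
tool_pos: [0.5371, 0.0795, 0.1478]
tcp_rot: [3.141, -0.0, -0.775]
wrist_force: [-1.3, -0.1, 1.9]
width: 0.159
gripper_force: 51.3
clock: 4.95
tool_pos: [0.5367, 0.0797, 0.2844]
tcp_rot: [3.141, 0.001, -0.775]
wrist_force: [-0.7, 0.1, -3.5]
width: 0.153
gripper_force: 50.8
t 4.95 pos [0.5367 0.0797 0.2844] rot [ 3.141e+00  1.000e-03 -7.750e-01] F [-0.7  0.1 -3.5] w 0.153
turn u [-0.000e+00  1.000e-02 -1.175e+01] shift u [8.99 8.7  0.17]
```

```bash
python3 -m crank '[[[0,0,0,0.3,0.3,0,0],[0,0,0,0.6,0.6,0,0],[0,0,0,0.9,0.9,0,0],[0,0,0,0.9,0.9,0,0],[0,0,0,0.9,0.9,0,0],[0,0,0,0.9,0.9,0,0],[0,0,0,0.9,0.9,0,0],[0,0,0,0.9,0.9,0,0],[0,0,0,0.9,0.9,0,0],[0,0,0,0.9,0.8,0,0],[0,0,0,0.6,0.5,0,0],[0,0,0,0.3,0.2,0,0]]]'
python3 -m crank '[[[0,0,-0.4,0,0,0,0],[0,0,-0.85,0,0,0,0],[0,0,-1,0,0,0,0],[0,0,-1,0,0,0,0],[0,0,-1,0,0,0,0],[0,0,-1,0,0,0,0],[0,0,-1,0,0,0,0],[0,0,-1,0,0,0,0],[0,0,-1,0,0,0,0],[0,0,-1,0,0,0,0],[0,0,-1,0,0,0,0],[0,0,-1,0,0,0,0]]]'
python3 -m crank '[[[0,0,-0.5,0,0,0,0],[0,0,0,0,0,0,0],[0,0,0,0,0,0,0]]]'
python3 go.py .545 -.233 .28 .25
python3 - <<'E'
from h import *
t=optics.camera("top");s=optics.camera("scene"); np.save("s2.npy",s); np.save("t2.npy",t)
a=crop(t,315,120,80,80,5);b=crop(s,95,85,110,110,5)
o=np.zeros((550,950,3),np.uint8);o[:400,:400]=a;o[:,400:]=b
cv2.imwrite("pics/over.png",cv2.resize(o,(800,463))[:,:,::-1])
E
```

```text
clock: 5.95
tool_pos: [0.5446, -0.2362, 0.2831]
tcp_rot: [3.139, 0.003, -0.778]
wrist_force: [-0.6, 0.6, -2.8]
width: 0.154
gripper_force: 50.7
clock: 6.95
tool_pos: [0.5452, -0.2328, 0.2837]
tcp_rot: [-3.14, 0.002, 0.211]
wrist_force: [0.3, 1.1, -4.1]
width: 0.155
gripper_force: 50.6
clock: 7.2
tool_pos: [0.5453, -0.233, 0.2841]
tcp_rot: [-3.141, 0.002, 0.249]
wrist_force: [0.1, -0.6, -3.3]
width: 0.157
gripper_force: 50.6
t 7.2 pos [ 0.5453 -0.233   0.2841] rot [-3.141e+00  2.000e-03  2.490e-01] F [ 0.1 -0.6 -3.3] w 0.157
turn u [-0.01  0.02 -0.01] shift u [-0.01 -0.    0.16]
```

View pics/over.png

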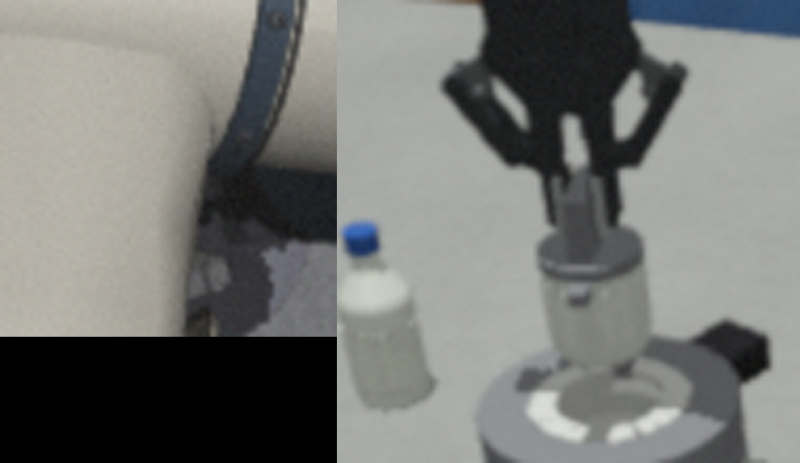

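The filter hangs upright above the collar. Its cap edges are at crop x = 537 and 645, the body edges at 545 and 652, and the near lug at (578,295). I'll compare these with where the axis should project.

```bash
python3 - <<'E'
from h import *
s=np.load("s2.npy")
z0=.2841-.1475; k=lambda p:((p-[95,85]+.5)*4.21+[337,0]).round(1)
P=np.array([.5453,-.233]); a=.249
print("cap axis",k(proj("scene",[*P,z0+.062])),"body axis",k(proj("scene",[*P,z0+.03])),"bottom",k(proj("scene",[*P,z0])))
print("lug tip",k(proj("scene",[*(P+.043*np.array([np.cos(a),np.sin(a)])),z0+.054])))
d=np.array([-.49,.87])*.030*1  # image-right dir
print("cap edges",k(proj("scene",[*(P+d),z0+.062])),k(proj("scene",[*(P-d),z0+.062])))
g=s.min(2).astype(int)
for v in(143,147,160): print(v,g[v,138:176].tolist())
E
```

```text
cap axis [588.5 251.9] body axis [595.5 301.2] bottom [601.8 345.9]
lug tip [574.4 301.2]
cap edges [642.  245.8] [534.2 258. ]
143 [166, 166, 168, 165, 139, 104, 89, 86, 85, 85, 87, 79, 71, 67, 69, 68, 68, 70, 69, 75, 85, 84, 86, 85, 87, 85, 86, 88, 90, 112, 154, 168, 169, 169, 169, 170, 169, 169]
147 [169, 170, 169, 167, 144, 111, 108, 116, 102, 91, 90, 89, 84, 80, 80, 82, 80, 84, 88, 89, 89, 87, 85, 83, 78, 72, 73, 72, 82, 110, 152, 166, 169, 169, 167, 168, 168, 168]
160 [170, 169, 170, 171, 170, 171, 156, 136, 126, 127, 125, 128, 128, 129, 125, 122, 122, 122, 124, 128, 128, 127, 126, 127, 125, 127, 126, 124, 123, 122, 123, 141, 160, 167, 168, 168, 167, 167]
```

```bash
cat > ok.py <<'E'
# exit 1 (force stop) when contact exceeds the limit (N, Nm)
import sys,numpy as np
from plant import get_state
s=get_state(); f=np.array(s["wrist_force"])-[0,0,-3.3]; lim=float(sys.argv[1]) if len(sys.argv)>1 else 8
print("F",f.round(1),"M",np.round(s["ft_torque"],2),"z",round(s["tool_pos"][2],4)); sys.exit(int(np.linalg.norm(f)>lim))
E
python3 -m crank '[[[0,0,0,0,0,0.3,0],[0,0,0,0,0,0.5,0],[0,0,0,0,0,0.4,0],[0,0,0,0,0,0.2,0],[0,0,0,0,0,0.1,0],[0,0,0,0,0,0,0]]]' && python3 ok.py &&
python3 -m crank '[[[0,0,0,0,0,0.2,0],[0,0,0,0,0,0.2,0],[0,0,0,0,0,0.1,0]]]' >/dev/null && python3 ok.py &&
python3 -m crank '[[[0,0,0,0,0,0.2,0],[0,0,0,0,0,0.2,0],[0,0,0,0,0,0.1,0]]]' >/dev/null && python3 ok.py &&
python3 -m crank '[[[0,0,0,0,0,0.2,0],[0,0,0,0,0,0.2,0],[0,0,0,0,0,0.1,0]]]' >/dev/null && python3 ok.py
python3 go.py .545 -.233 .204 .25
```

```text
clock: 7.8
tool_pos: [0.5454, -0.2332, 0.2469]
tcp_rot: [-3.141, 0.001, 0.25]
wrist_force: [1.2, -0.3, -3.2]
width: 0.159
gripper_force: 50.6
F [ 1.2 -0.3  0.1] M [-0.01 -0.06 -0.01] z 0.2469
F [ 0.9  0.3 -0.8] M [0.02 0.07 0.04] z 0.2345
F [ 0.3  0.5 -0.9] M [-0.    0.01 -0.02] z 0.2217
F [-1.6  0.4  0.6] M [-0.01  0.03  0.03] z 0.2092
t 8.55 pos [ 0.5454 -0.2331  0.2092] rot [-3.141e+00  1.000e-03  2.500e-01] F [-1.6  0.4 -2.7] w 0.158
turn u [-0.01  0.01  0.  ] shift u [-0.01 -0.01  0.21]
```

No contact so far. Next is the slow descent in 2.5 mm steps with the force stop.

```bash
python3 -m crank '[[[0,0,0,0,0,0.05,0],[0,0,0,0,0,0.05,0],[0,0,0,0,0,0.05,0]]]' >/dev/null && python3 ok.py &&
python3 -m crank '[[[0,0,0,0,0,0.05,0],[0,0,0,0,0,0.05,0]]]' >/dev/null && python3 ok.py &&
python3 -m crank '[[[0,0,0,0,0,0.05,0],[0,0,0,0,0,0.05,0]]]' >/dev/null && python3 ok.py &&
python3 -m crank '[[[0,0,0,0,0,0.05,0],[0,0,0,0,0,0.05,0]]]' >/dev/null && python3 ok.py &&
python3 -m crank '[[[0,0,0,0,0,0.05,0],[0,0,0,0,0,0.05,0]]]' >/dev/null && python3 ok.py &&
python3 -m crank '[[[0,0,0,0,0,0.05,0],[0,0,0,0,0,0.05,0]]]' >/dev/null && python3 ok.py &&
python3 -m crank '[[[0,0,0,0,0,0.05,0],[0,0,0,0,0,0.05,0]]]' >/dev/null && python3 ok.py &&
python3 -m crank '[[[0,0,0,0,0,0.05,0],[0,0,0,0,0,0.05,0]]]' >/dev/null && python3 ok.py
python3 go.py .545 -.233 .1825 .25
```

```text
F [0.5 0.1 0.1] M [-0.02 -0.04 -0.02] z 0.2065
F [0.1 0.  1. ] M [-0.03 -0.05 -0.02] z 0.204
F [-0.1  1.2 -0.2] M [0.03 0.03 0.04] z 0.2013
F [ 0.1 -0.5 -0.1] M [ 0.02  0.05 -0.05] z 0.1988
F [-0.1  1.  -0.1] M [ 0.01 -0.03  0.02] z 0.1962
F [-0.8  0.7  1.4] M [-0.    0.02 -0.02] z 0.1938
F [-0.3 -0.   1.2] M [ 0.    0.08 -0.03] z 0.1913
F [-0.2 -0.5  0.5] M [ 0.02  0.07 -0.01] z 0.1888
t 9.97 pos [ 0.5456 -0.2333  0.1888] rot [3.142 0.    0.25 ] F [-0.2 -0.5 -2.8] w 0.156
turn u [0. 0. 0.] shift u [-0.02 -0.02  0.25]
```

The lugs are past the hook tops with no contact, so they are in the gaps. Now down onto the ledge.

```bash
python3 -m crank '[[[0,0,0,0,0,0.05,0],[0,0,0,0,0,0.05,0]]]' >/dev/null && python3 ok.py 5 &&
python3 -m crank '[[[0,0,0,0,0,0.04,0],[0,0,0,0,0,0.04,0]]]' >/dev/null && python3 ok.py 5 &&
python3 -m crank '[[[0,0,0,0,0,0.03,0]]]' >/dev/null && python3 ok.py 5 &&
python3 -m crank '[[[0,0,0,0,0,0.03,0]]]' >/dev/null && python3 ok.py 5 &&
python3 -m crank '[[[0,0,0,0,0,0.03,0]]]' >/dev/null && python3 ok.py 5 &&
python3 -m crank '[[[0,0,0,0,0,0.03,0]]]' >/dev/null && python3 ok.py 5 &&
python3 -m crank '[[[0,0,0,0,0,0.03,0]]]' >/dev/null && python3 ok.py 5 &&
python3 -m crank '[[[0,0,0,0,0,0.03,0]]]' >/dev/null && python3 ok.py 5
python3 go.py .545 -.233 .1825 .25
```

```text
F [-0.2 -0.   1.2] M [0.   0.02 0.03] z 0.1863
F [ 0.2 -0.2  0.1] M [-0.   -0.06  0.04] z 0.1843
F [ 0.6 -0.9  1. ] M [-0.03 -0.    0.03] z 0.1835
F [-0.5  0.7  0.2] M [ 0.02 -0.01  0.01] z 0.1828
F [-0.6  1.9  7.8] M [ 0.7   0.72 -0.04] z 0.1826
t 10.55 pos [ 0.5457 -0.2333  0.1826] rot [ 3.141 -0.     0.25 ] F [-0.6  1.9  4.5] w 0.16
turn u [ 0.   -0.    0.01] shift u [-0.02 -0.02  0.  ]
```

The lugs are seated on the ledge at z = 0.1826, where the 35 mm ledge height predicts it. I'll lift about 1 mm clear, then turn clockwise (+ tool z) in checked steps.

```bash
python3 -m crank '[[[0,0,0,0,0,-0.03,0],[0,0,0,0,0,-0.03,0],[0,0,0,0,0,0,0]]]' >/dev/null && python3 ok.py 8 &&
python3 -m crank '[[[0,0,0.2,0,0,0,0],[0,0,0.4,0,0,0,0],[0,0,0.4,0,0,0,0]]]' >/dev/null && python3 ok.py 8 &&
python3 -m crank '[[[0,0,0.4,0,0,0,0],[0,0,0.4,0,0,0,0]]]' >/dev/null && python3 ok.py 8 &&
python3 -m crank '[[[0,0,0.4,0,0,0,0],[0,0,0.4,0,0,0,0]]]' >/dev/null && python3 ok.py 8 &&
python3 -m crank '[[[0,0,0.5,0,0,0,0],[0,0,0.5,0,0,0,0]]]' >/dev/null && python3 ok.py 8 &&
python3 -m crank '[[[0,0,0.5,0,0,0,0],[0,0,0.5,0,0,0,0]]]' >/dev/null && python3 ok.py 8 &&
python3 -m crank '[[[0,0,0.5,0,0,0,0],[0,0,0.5,0,0,0,0]]]' >/dev/null && python3 ok.py 8 &&
python3 -m crank '[[[0,0,0.5,0,0,0,0],[0,0,0.5,0,0,0,0]]]' >/dev/null && python3 ok.py 8 &&
python3 -m crank '[[[0,0,0.5,0,0,0,0],[0,0,0.5,0,0,0,0]]]' >/dev/null && python3 ok.py 8 &&
python3 -m crank '[[[0,0,0.5,0,0,0,0],[0,0,0.5,0,0,0,0],[0,0,0,0,0,0,0]]]' >/dev/null && python3 ok.py 8
python3 go.py .545 -.233 .1825 -.797
```

```text
F [ 0.7  0.1 -0.1] M [ 0.01 -0.02 -0.02] z 0.1837
F [-0.3 -0.8 -0.2] M [-0.01  0.02  0.01] z 0.1835
F [ 0.1 -0.3 -0. ] M [ 0.01  0.04 -0.01] z 0.1835
F [-0.3  0.5 -0.2] M [ 0.   -0.01  0.  ] z 0.1835
F [0.9 1.5 0.8] M [0.06 0.   0.05] z 0.1835
F [ 1.1  0.3 -0. ] M [-0.05 -0.04 -0.03] z 0.1835
F [-0.8  0.4 -0.9] M [0.   0.07 0.05] z 0.1835
F [0.7 1.1 0.5] M [-0.02  0.01 -0.01] z 0.1835
F [-0.9  1.3 -0.2] M [-0.02 -0.01  0.01] z 0.1835
F [-0.9  0.3  0.4] M [-0.02 -0.   -0.03] z 0.1835
t 12.47 pos [ 0.5456 -0.2332  0.1835] rot [ 3.142  0.    -0.503] F [-0.9  0.3 -2.9] w 0.158
turn u [0.   0.   3.37] shift u [-0.03  0.    0.04]
```

Still free after 43°. Now I'll feel for the stop slowly, with a moment limit as well.

```bash
sed -i 's/np.linalg.norm(f)>lim)/np.linalg.norm(f)>lim or abs(s["ft_torque"][2])>.2)/; s/"z",/"yaw",round(s["tcp_rot"][2],3),"z",/' ok.py
python3 -m crank '[[[0,0,0.4,0,0,0,0],[0,0,0.4,0,0,0,0]]]' >/dev/null && python3 ok.py 6 &&
python3 -m crank '[[[0,0,0.4,0,0,0,0],[0,0,0.4,0,0,0,0]]]' >/dev/null && python3 ok.py 6 &&
python3 -m crank '[[[0,0,0.2,0,0,0,0],[0,0,0.2,0,0,0,0]]]' >/dev/null && python3 ok.py 6 &&
python3 -m crank '[[[0,0,0.15,0,0,0,0],[0,0,0.15,0,0,0,0]]]' >/dev/null && python3 ok.py 6 &&
python3 -m crank '[[[0,0,0.15,0,0,0,0],[0,0,0.15,0,0,0,0]]]' >/dev/null && python3 ok.py 6 &&
python3 -m crank '[[[0,0,0.1,0,0,0,0],[0,0,0.1,0,0,0,0]]]' >/dev/null && python3 ok.py 6 &&
python3 -m crank '[[[0,0,0.1,0,0,0,0],[0,0,0.1,0,0,0,0]]]' >/dev/null && python3 ok.py 6 &&
python3 -m crank '[[[0,0,0.1,0,0,0,0],[0,0,0.1,0,0,0,0]]]' >/dev/null && python3 ok.py 6 &&
python3 -m crank '[[[0,0,0.1,0,0,0,0],[0,0,0.1,0,0,0,0]]]' >/dev/null && python3 ok.py 6 &&
python3 -m crank '[[[0,0,0.1,0,0,0,0],[0,0,0.1,0,0,0,0]]]' >/dev/null && python3 ok.py 6 &&
python3 -m crank '[[[0,0,0.1,0,0,0,0],[0,0,0.1,0,0,0,0]]]' >/dev/null && python3 ok.py 6 
python3 go.py .545 -.233 .1825 -.797
```

```text
F [0.1 0.1 0.5] M [ 0.01 -0.02 -0.04] yaw -0.571 z 0.1836
F [ 0.5 -0.7 -0.2] M [ 0.02  0.   -0.04] yaw -0.641 z 0.1835
F [-0.1 -0.6  0.6] M [0.03 0.02 0.01] yaw -0.675 z 0.1836
F [0.6 0.6 0.8] M [0.   0.01 0.03] yaw -0.701 z 0.1836
F [0.1 0.  0. ] M [-0.01 -0.04 -0.  ] yaw -0.728 z 0.1836
F [-0.1 -0.7  0.4] M [-0.01  0.03  0.04] yaw -0.745 z 0.1836
F [-0.7 -0.4 -0.2] M [-0.03 -0.05 -0.  ] yaw -0.763 z 0.1837
F [ 0.7 -0.4  0.8] M [ 0.03 -0.05 -0.04] yaw -0.78 z 0.1837
F [1.2 0.9 0.9] M [ 0.03 -0.03 -0.02] yaw -0.798 z 0.1836
F [ 0.6 -0.3  0.4] M [-0.03 -0.05 -0.01] yaw -0.815 z 0.1836
F [ 0.3 -0.1 -0.4] M [-0.   -0.    0.04] yaw -0.833 z 0.1836
t 14.3 pos [ 0.5456 -0.2332  0.1836] rot [ 3.142  0.    -0.833] F [ 0.3 -0.1 -3.7] w 0.152
turn u [ 0.    0.   -0.41] shift u [-0.02  0.01  0.05]
```

```bash
python3 -m crank '[[[0,0,0.1,0,0,0,0],[0,0,0.1,0,0,0,0]]]' >/dev/null && python3 ok.py 6 &&
python3 -m crank '[[[0,0,0.1,0,0,0,0],[0,0,0.1,0,0,0,0]]]' >/dev/null && python3 ok.py 6 &&
python3 -m crank '[[[0,0,0.1,0,0,0,0],[0,0,0.1,0,0,0,0]]]' >/dev/null && python3 ok.py 6 &&
python3 -m crank '[[[0,0,0.1,0,0,0,0],[0,0,0.1,0,0,0,0]]]' >/dev/null && python3 ok.py 6 &&
python3 -m crank '[[[0,0,0.1,0,0,0,0],[0,0,0.1,0,0,0,0]]]' >/dev/null && python3 ok.py 6 
python3 go.py .545 -.233 .1825 -.797
```

```text
F [-1.1 -0.1  0.1] M [-0.28  0.26  0.07] yaw -0.85 z 0.1836
F [-1.6 -1.1  0.4] M [-0.36  0.44  0.4 ] yaw -0.867 z 0.1836
t 14.63 pos [ 0.5454 -0.2334  0.1836] rot [ 3.141  0.    -0.867] F [-1.6 -1.1 -2.9] w 0.159
turn u [ 0.01  0.   -0.8 ] shift u [-0.02 -0.    0.04]
```

The stop is felt at yaw about -0.855, which puts the notch centre near -0.80. I'll back off to there and lower gently.

```bash
python3 -m crank '[[[0,0,-0.3,0,0,0,0],[0,0,-0.3,0,0,0,0],[0,0,-0.1,0,0,0,0],[0,0,0,0,0,0,0]]]' >/dev/null && python3 ok.py 6 &&
python3 -m crank '[[[0,0,0,0,0,0.03,0],[0,0,0,0,0,0.03,0]]]' >/dev/null && python3 ok.py 6 &&
python3 -m crank '[[[0,0,0,0,0,0.03,0],[0,0,0,0,0,0.03,0]]]' >/dev/null && python3 ok.py 6 &&
python3 -m crank '[[[0,0,0,0,0,0.03,0],[0,0,0,0,0,0.03,0]]]' >/dev/null && python3 ok.py 6 &&
python3 -m crank '[[[0,0,0,0,0,0.03,0],[0,0,0,0,0,0.03,0]]]' >/dev/null && python3 ok.py 6 &&
python3 -m crank '[[[0,0,0,0,0,0.02,0],[0,0,0,0,0,0.02,0]]]' >/dev/null && python3 ok.py 5 &&
python3 -m crank '[[[0,0,0,0,0,0.02,0]]]' >/dev/null && python3 ok.py 5 &&
python3 -m crank '[[[0,0,0,0,0,0.02,0]]]' >/dev/null && python3 ok.py 5 &&
python3 -m crank '[[[0,0,0,0,0,0.02,0]]]' >/dev/null && python3 ok.py 5 &&
python3 -m crank '[[[0,0,0,0,0,0.02,0]]]' >/dev/null && python3 ok.py 5 &&
python3 -m crank '[[[0,0,0,0,0,0.02,0]]]' >/dev/null && python3 ok.py 5 
python3 go.py .545 -.233 .1765 -.797
```

```text
F [-0.1 -0.2 -0.6] M [ 0.02 -0.   -0.02] yaw -0.806 z 0.1837
F [-0.8  0.7  1.7] M [ 0.01 -0.    0.  ] yaw -0.806 z 0.1821
F [ 1.  -0.  -0.3] M [ 0.02 -0.04 -0.  ] yaw -0.806 z 0.1805
F [0.9 0.6 0.2] M [-0.02  0.02  0.02] yaw -0.806 z 0.179
F [-0.4 -0.6  0.6] M [-0.02  0.01  0.04] yaw -0.806 z 0.1775
F [-1.5  1.   3.2] M [ 0.51  0.51 -0.01] yaw -0.806 z 0.1767
F [-2.7  2.2  6.5] M [ 0.74  0.86 -0.  ] yaw -0.805 z 0.1767
t 15.88 pos [ 0.5456 -0.2332  0.1767] rot [ 3.142 -0.    -0.805] F [-2.7  2.2  3.2] w 0.158
turn u [ 0.  -0.  -0.1] shift u [-0.02  0.01  0.01]
```

The lugs dropped 6 mm onto the notch floor (z = 0.1767; ledge was 0.1826). Now release gently and retreat straight up.

```bash
python3 -m crank '[[[0,0,0,0,0,-0.01,0],[0,0,0,0,0,0,0.2],[0,0,0,0,0,0,0.25],[0,0,0,0,0,0,0.35],[0,0,0,0,0,0,0.45],[0,0,0,0,0,0,0.5],[0,0,0,0,0,0,0.5],[0,0,0,0,0,0,0.5]]]' && 
python3 -m crank '[[[0,0,0,0,0,-0.1,0.5],[0,0,0,0,0,-0.3,0.5],[0,0,0,0,0,-0.6,0.5],[0,0,0,0,0,-0.9,0.5],[0,0,0,0,0,-0.9,0.5],[0,0,0,0,0,-0.9,0.5],[0,0,0,0,0,-0.9,0.5],[0,0,0,0,0,-0.6,0.5],[0,0,0,0,0,-0.3,0.5],[0,0,0,0,0,0,0.5]]]'
python3 go.py .50 .05 .3 -.8
python3 - <<'E'
from h import *
s=optics.camera("scene"); cv2.imwrite("pics/end.png",crop(s,105,80,110,110,5)[:,:,::-1])
k=lambda p:((p-[105,80]+.5)*5).round(0)
P=np.array([.5457,-.2325])
for zo in(.029,.035): print(zo,"cap top",k(proj("scene",[*P,zo+.066])),"bar top",k(proj("scene",[*P,zo+.106])))
E
```

```text
clock: 16.55
tool_pos: [0.5457, -0.2333, 0.1764]
tcp_rot: [-3.142, -0.0, -0.806]
wrist_force: [-0.9, 0.7, -0.5]
width: 0.499
gripper_force: 0.0
clock: 17.38
tool_pos: [0.5461, -0.2335, 0.3163]
tcp_rot: [-3.139, -0.004, -0.806]
wrist_force: [0.0, -0.3, 0.6]
width: 0.5
gripper_force: 0.0
t 17.38 pos [ 0.5461 -0.2335  0.3163] rot [-3.139 -0.004 -0.806] F [ 0.  -0.3  0.6] w 0.5
turn u [-0.02 -0.04 -0.06] shift u [-9.46 -6.52  0.63]
0.029 cap top [275. 507.] bar top [265. 439.]
0.035 cap top [274. 497.] bar top [264. 429.]
```

View pics/end.png

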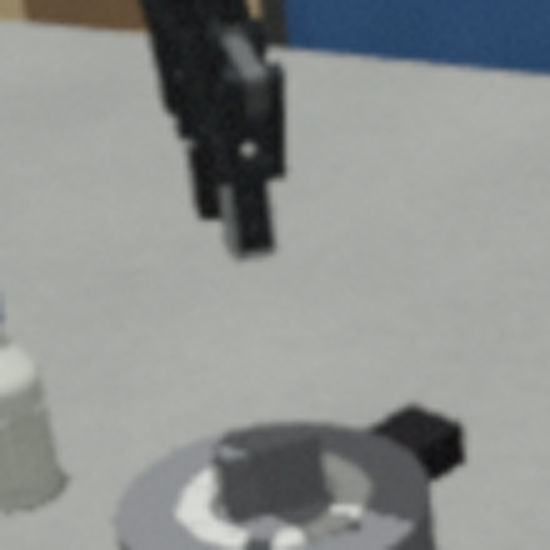

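The crop shows the gripper clear. The filter sits deep in the collar with its bar top near (270,438), matching the locked height (439) and not the ledge height (429). I'll move the arm aside and check from above.

```bash
python3 -m crank '[[[0,0,0,-0.4,-0.3,0,0.5],[0,0,0,-0.9,-0.6,0,0.5],[0,0,0,-0.9,-0.6,0,0.5],[0,0,0,-0.9,-0.6,0,0.5],[0,0,0,-0.9,-0.6,0,0.5],[0,0,0,-0.9,-0.6,0,0.5],[0,0,0,-0.9,-0.6,0,0.5],[0,0,0,-0.9,-0.6,0,0.5],[0,0,0,-0.9,-0.6,0,0.5],[0,0,0,-0.6,-0.4,0,0.5],[0,0,0,-0.3,-0.2,0,0.5],[0,0,0,0,0,0,0.5]]]'
python3 - <<'E'
from h import *
t=optics.camera("top");s=optics.camera("scene")
a=crop(t,325,140,60,60,10);b=crop(s,115,145,80,60,6)
o=np.zeros((600,1080,3),np.uint8);o[:,:600]=a;o[:360,600:]=b
cv2.imwrite("pics/end2.png",cv2.resize(o,(800,444))[:,:,::-1])
k=lambda p:((p-[115,145]+.5)*6*.741+[444,0]).round(0); kt=lambda p:((p-[325,140]+.5)*7.41).round(0)
a=-.805;P=np.array([.5457,-.2333]);d=np.array([np.cos(a),np.sin(a)])
for zo in(.029,.035):
  for sx in(1,-1): print(zo,"bar top end scene",k(proj("scene",[*(P+sx*.025*d),zo+.106])),"top",kt(proj("top",[*(P+sx*.025*d),zo+.106])))
E
```

```text
clock: 18.43
tool_pos: [0.5004, 0.0204, 0.3128]
tcp_rot: [3.14, 0.001, -0.803]
wrist_force: [0.3, -1.0, -0.5]
width: 0.499
gripper_force: 0.0
0.029 bar top end scene [590. 113.] top [316. 164.]
0.029 bar top end scene [677.  90.] top [207. 276.]
0.035 bar top end scene [589. 103.] top [321. 161.]
0.035 bar top end scene [676.  81.] top [211. 274.]
```

View pics/end2.png

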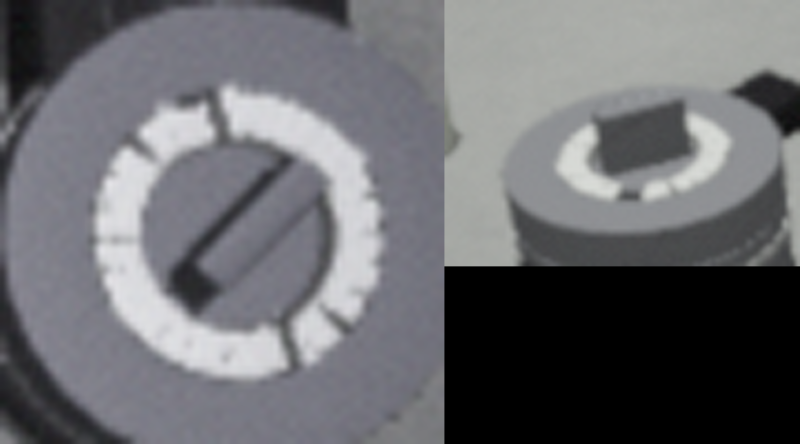

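The filter is level and centred in the collar. In the scene crop the bar's top edge runs (598,120) to (685,100), matching the locked height, with the lugs out of sight under the hooks. I'll hand it in.

```bash
python3 -c "from plant import ticket; print(ticket.close_job())"
```

```text
the job is handed in; nothing more can be done
None
```

The lugged filter is locked in the collar: both lugs went through the gaps, turned clockwise to the stop and dropped 6 mm onto the notch floor. I then released it and moved the arm clear; the other objects were not touched, and the job was handed in at about 18.5 s.

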